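# Load the dish warmer

## Robot

A 7-joint arm with a two-finger parallel gripper is mounted at the origin on the work surface. World frame = base frame: x ahead of the robot, y to its left, z up, the work surface at z = 0. Lengths are in mm, angles in rad, forces in N, time in s.
With the tool pointing down it reaches from about 400 to 875 mm from the base axis. Payload 4.4 kg.
Tool frame: the origin (TCP) lies at the very end of the fingers, on their centre line; the grasp point (between the pads) lies 19 mm behind it (ctrl.grasp_offset is the distance from the TCP to the grasp point, in mm); z points along the fingers, y is the line along which they close (so a half turn about z gives the same grasp; the last joint's range is limited). The gripper opens to 85 mm and grips with 20 to 120 N. Pads are 22 mm wide; open, the fingers measure 114 mm over their backs; the gripper's body (76 mm by 85 mm) begins 54 mm behind the grasp point. The pads swing forward as they close: fully open they stand 13 mm farther back than shut.
Start: joints at [-1.366, 0.628, 0.038, 1.517, -0.027, 0.996, -0.02], TCP at [173.852, 626.333, 231.313] pointing down, gripper open.
Joint ranges: [-3.06, 3.06], [-0.37, 2.12], [-1.25, 1.32], [0.18, 2.47], [-1.1, 4.24], [0.23, 1.98], [-2.94, 2.94]. Speed limits (rad/s): [2.57, 2.57, 3.14, 3.14, 3.14, 3.14, 3.14].

## Interface

Orientations are given as [roll, pitch, yaw] about the fixed x, y, z axes, in that order (R = Rz(yaw) Ry(pitch) Rx(roll)).
In Python, from cell import status, cams, ctrl gives the robot as it stands.
- The arm moves only by the tool move_arm, never from a script. Its argument "plan" is a list of rows, each a list of 3 entries, a list of its own where there are three numbers: the shift along the world's x, y, z in mm, then the turn, a rotation vector about the world's x, y, z in degrees, then the opening, from 0 (shut) to 1 (fully open). In form: [[[x, y, z], [wx, wy, wz], gripper], ...]. A call has 1 to 10 rows; each row shifts and turns the commanded pose from where the row before left it; what a row does not reach is not made up. A row lasts 1/8 s, in which the tool goes at most 62.5 mm and 10.7 degrees, less where a joint would pass 70% of its speed; a pose out of reach is approached as far as the arm can. A call with a gripper value outside its range is refused whole. The fingers move at their own pace and stop on an object; the grip force is fixed at half the most. Time passes only in rows, so rows that do not move let the fingers close. It gives the time, the measured TCP pose, the force, the opening and the grip force at its end, in the units of the state.
- status.read_state(): the state, without advancing time (a new reading comes with each control period).
- cams.get_image(name): name is "scene" or "top" or "wrist"; returns the picture (480x640x3 uint8, blue, green, red); there is no depth.
- cams.camera_params(name): a dict with "K" (3x3 intrinsics, pixels), "k1" (the pictures are not rectified: a ray, as slopes to the right and down, at radius r is drawn at 1 + k1 r^2 times it, then the intrinsics apply), "pose" (4x4, takes a point from camera to world coordinates); the wrist camera has in their place "tool_from_camera" (4x4, takes a point from camera to tool coordinates, whose origin is the TCP and whose axes are the flange's). Camera axes: x right, y down, z forward; pixel columns grow to the right and rows downward; lengths in mm; the calibration is good to about 2 mm. A picture is of the moment at which its call begins: read the wrist's pose just before it. camera_params takes no time and is no camera call.
- ctrl.finish_job(): hands the job in; it is judged then, once.
The state is a dict: "clock": time; "qpos": joint angles; "qd": joint speeds; "tau": joint torques, N m; "eef_pos": TCP position; "tool_rot": TCP orientation; "force": force on the tool from outside, world axes, zero at the start; "torque": the same for the moment, N m; "width": finger opening in mm; "gripper_force": force on a finger pad.
Only numpy, scipy, OpenCV 4.12 (cv2) and the standard library are available. Lean on these libraries where they do the work, as an engineer would, in place of code of your own. Each camera call takes 0.05 s, during which the arm holds its last target. There are 200 camera calls.

## Task

Slide the black tray with its two stacks of petri dishes along the bench into the mouth of the low dish warmer until it is fully home, keeping the dishes stacked on it. Then swing the warmer's door shut behind it, and leave the torch, syringe, marker and loose dish stacks where they stand.

Things in the scene. Friction and masses are not known exactly. Their poses are not given: they have to be found in the camera images.
- warmer: Low white fixed dish warmer, clear roof, the bench is its floor. Origin: middle of its mouth, on the bench; +x into it, +y across the mouth to the hinge side. Bay 126 mm wide between 12 mm walls, 49 mm high, roof top at 54 mm, back stop at x = 0.206; wall ends bevelled inside (mouth about 136 mm wide, narrowing over 30 mm). Behind the stop a box 85 mm high reaches to x = 0.271.
- tray: Black open tray, loose, 200 mm long (x), 112 mm wide (y), walls 22 mm high, 3 mm thick, floor 3 mm; origin: centre of its underside. About 0.35 kg plus 0.16 kg of dishes. Either way round will do. Starts outside the mouth, roughly endways on to it, +x end nearest. Fully home its origin is at x = 0.106 in the warmer's frame, its rear end 6 mm inside the mouth.
- door (a joint): Warmer's door: 0 = shut, grows as it opens (rad), up to 2.2; starts wide open, about 1.65 to 1.95. Stiff hinge: it stays where it is left and is swung with a light push.
- hinge (a point): Door's vertical hinge axis, at x = -0.004, y = 0.075 in the warmer's frame, 26 mm above the bench. The door is a white panel 150 mm long from the hinge, 8 mm thick, from 4 to 50 mm above the bench; shut, it runs from the hinge towards the warmer's -y with its outer face at x = -0.008.
- door_edge (a point): Middle of the door's free upright edge, on its outer face, 27 mm above the bench (150 mm from the hinge). A steel pull strip 12 mm wide stands 12 mm proud of the outer face along this edge.
- dish0: Clear petri dish, 90 mm across, 15 mm high, loose, origin under its centre; lower dish of one stack, lying on the tray floor. Seen from the tray's middle it lies towards the tray's rear (tray x about -0.048).
- dish1: The same kind of dish, lying on dish0.
- dish2: The same kind of dish on the tray floor, at the tray's front (tray x about +0.048).
- dish3: The same kind of dish, lying on dish2.
- torch: Bystander: upright black hand torch (burner), 54 mm across, 140 mm high, nozzle on top, origin under its centre.
- syringe: Bystander: plastic syringe lying down, 130 mm long, 34 mm across its flange, origin on the bench below the flange.
- marker: Bystander: black marker pen lying down, 90 mm long, 14 mm thick.
- dish_stack: Bystander: stack of five dishes, 90 mm across, 75 mm high, origin under its centre.
- dish_pair: Bystander: two stacked dishes, 90 mm across, 30 mm high, origin under their centre.

How it is judged (in metres and radians):
On the way, in this order (a step that is already met when the one before it is completed fails the run):
1. The tray is fully home in the warmer (its front end within 5 mm of the back stop, flat on the bench), with the door still open by more than 0.5 rad (x of tray in the frame of warmer above 0.101 m and y of tray in the frame of warmer between -0.01 and 0.01 m and angle between the x axis of tray and the x axis of warmer, either way round below 0.08 rad and height (world z) of tray below 0.006 m and value of joint door above 0.5 rad), for 0.2 s.
2. The door is shut (within 0.05 rad) (value of joint door below 0.05 rad), for 0.2 s.
At the end, for the whole second after the job is handed in: Tray at rest, flat on the bench, fully home in the warmer: front end within 5 mm of the back stop, 10 mm of the middle line, 0.08 rad of the bay. All four dishes flat in the tray in two stacks of two (upper within 20 mm sideways of lower). Door shut within 0.05 rad (x of tray in the frame of warmer above 0.101 m and y of tray in the frame of warmer between -0.01 and 0.01 m and angle between the x axis of tray and the x axis of warmer, either way round below 0.08 rad and height (world z) of tray below 0.006 m and value of joint door below 0.05 rad and z of each of dish0, dish2 in the frame of tray below 0.007 m and horizontal distance between each of dish0, dish1, dish2, dish3 and tray below 0.075 m and z of each of dish1, dish3 in the frame of tray below 0.022 m and horizontal distance between dish0 and dish1 below 0.02 m and horizontal distance between dish2 and dish3 below 0.02 m and linear speed of tray below 0.01 m/s); the robot touches nothing.
It fails at once if A dish is tipped by more than 0.35 rad (20 degrees) (angle between any of dish0, dish1, dish2, dish3's own z axis and vertical above 0.35 rad).
It fails at once if The tray is pressed or squeezed by the fingers with more than 40 N (contact force between the fingers and tray above 40 N).
It fails at once if A bystander (torch, syringe, marker, stack of five dishes, spare pair of dishes) is moved by more than 30 mm (distance of any of torch, syringe, dish_stack, dish_pair, marker from where it was at the start of the episode above 0.03 m).
It also fails if it takes over 64 s, if anything falls off the work surface, if the arm or the gripper's body presses on something with over 40 N, if the wrist force passes 120 N, or if a joint passes its speed limit or range.

## Working session

There is one attempt and no reset: what is moved stays moved. The work goes in short steps, Python scripts to look and compute and a tool call to move; the robot and the scene stay as the last step left them, time stands still between calls to the robot, and variables do not carry over. Pictures are saved under pics/ and viewed, at most 12 in all, crops included, and the job is handed in when it is done.

Besides the shell and the picture viewer there is one more tool, called after "Emit:" as name(argument=value, ...) on one line, values as JSON. move_arm: Moves the arm, as the interface text tells. Its arguments: {"type":"object","properties":{"plan":{"type":"array","items":{"type":"array"}}},"required":["plan"]}

```bash
mkdir -p pics; ls; python3 - <<'E'
from cell import status,cams,ctrl
import cv2
for n in("scene","top"):
    cv2.imwrite(f"pics/{n}0.png",cams.get_image(n)); p=cams.camera_params(n); print(n,p)
s=status.read_state();print(s)
E
```

```text
pics
scene {'K': array([[577.22116359,   0.        , 314.10989849],
       [  0.        , 577.22116359, 240.57838472],
       [  0.        ,   0.        ,   1.        ]]), 'k1': -0.11765276642493679, 'pose': array([[-5.52960250e-01,  6.13364419e-01, -5.63931778e-01,
         1.30335857e+03],
       [ 8.33138627e-01,  3.98316444e-01, -3.83697847e-01,
         5.66533911e+02],
       [-1.07233067e-02, -6.82003005e-01, -7.31270751e-01,
         9.43495652e+02],
       [ 0.00000000e+00,  0.00000000e+00,  0.00000000e+00,
         1.00000000e+00]])}
top {'K': array([[508.18640063,   0.        , 320.85415553],
       [  0.        , 508.18640063, 236.73608023],
       [  0.        ,   0.        ,   1.        ]]), 'k1': 0.03702838049473686, 'pose': array([[ 9.08857461e-03, -9.94476100e-01,  1.04569046e-01,
         4.71471166e+02],
       [-9.99958205e-01, -9.14259502e-03, -3.72718335e-05,
         9.50025068e+01],
       [ 9.93098383e-04, -1.04564336e-01, -9.94517628e-01,
         1.07598120e+03],
       [ 0.00000000e+00,  0.00000000e+00,  0.00000000e+00,
         1.00000000e+00]])}
{'clock': 0.1, 'qpos': array([-1.36576839,  0.62925143,  0.03843775,  1.51826107, -0.02699003,
        0.99631384, -0.01998511]), 'qd': array([ 0.00019413, -0.00363009, -0.0005039 , -0.00333046, -0.00077319,
       -0.00089993,  0.00038017]), 'tau': array([ 3.87134962e-03, -5.64540732e+01,  1.23085834e+00, -1.93976837e+01,
        1.13487049e-02,  5.27923432e-03,  4.31584999e-05]), 'eef_pos': array([173.71321393, 625.77510624, 230.48456938]), 'tool_rot': array([-3.13987684e+00,  2.13898416e-05,  2.87079087e+00]), 'force': array([ 0.36779316, -0.27897694,  0.21604982]), 'torque': array([ 0.0162344, -0.0078433, -0.0043544]), 'gripper_force': 0.0, 'width': 85.0039253956109}
```

View pics/scene0.png

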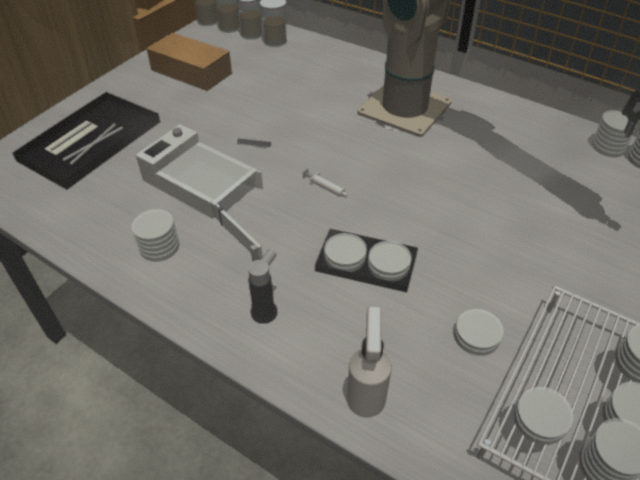

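View pics/top0.png

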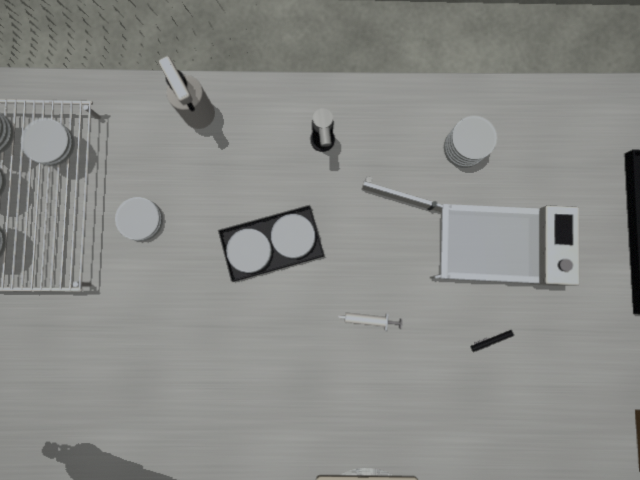

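The top view shows the tray centred at about (272,244), rotated about 15°. The warmer mouth is at column ~440, rows 205–280. The hinge is at (436,207) and the door tip at (368,182). Next I'll measure these.

```bash
cat > h.py <<'E'
import numpy as np, cv2
from cell import status,cams,ctrl
def ray(n,pts,z):
    p=cams.camera_params(n);K=np.array(p["K"]);k1=p["k1"];T=np.array(p["pose"])
    pts=np.atleast_2d(np.asarray(pts,float))
    u=cv2.undistortPoints(pts.reshape(-1,1,2),K,np.array([k1,0,0,0.])).reshape(-1,2)
    d=np.c_[u,np.ones(len(u))]@T[:3,:3].T;o=T[:3,3]
    return (o+d*((z-o[2])/d[:,2])[:,None])[:,:2]
def tray(im,z=22,n="top"):
    g=im.max(axis=2);m=(g<45).astype(np.uint8);m[:, :200]=0;m[:,450:]=0;m[:190]=0;m[330:]=0
    m=cv2.morphologyEx(m,cv2.MORPH_CLOSE,np.ones((3,3)))
    c=max(cv2.findContours(m,0,2)[0],key=cv2.contourArea)
    r=cv2.minAreaRect(ray(n,c.reshape(-1,2),z).astype(np.float32))
    b=cv2.boxPoints(r);e=[b[1]-b[0],b[2]-b[1]];l=max(e,key=np.linalg.norm)
    if l[1]>0:l=-l
    return np.array(r[0]),np.degrees(np.arctan2(l[1],l[0])),r[1]
E
python3 - <<'E'
from h import *
t=cv2.imread("pics/top0.png");print(tray(t))
a=cv2.resize(t[150:300,350:600],None,fx=3,fy=3,interpolation=cv2.INTER_CUBIC)
cv2.imwrite("pics/warm.png",a)
E
```

```text
(array([562.01623535, 197.08164978]), np.float32(-73.51299), (97.74809265136719, 196.23388671875))
```

View pics/warm.png

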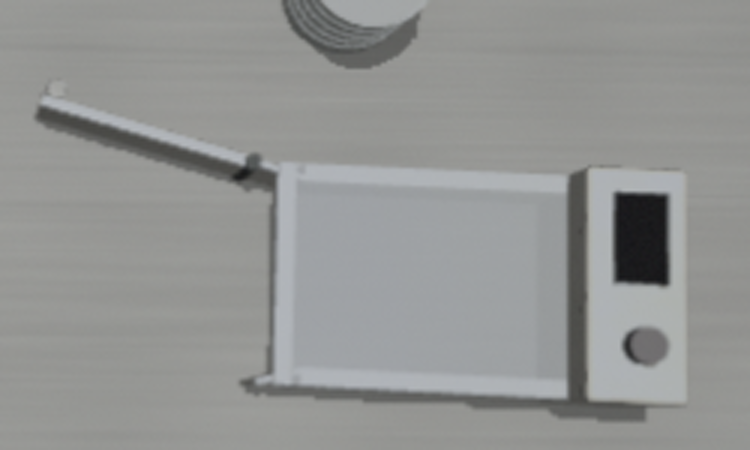

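The warmer crop shows the roof's front corners at crop px (278,163) and (273,384). The box corners are (588,168), (686,170), (686,402) and (588,402). The door top runs from (45,100) to about (275,170), and a small fin stands at (245,382).

```bash
python3 - <<'E'
from h import *
P=lambda l:np.array(l)/3+[350-1/3,150-1/3]
r=ray("top",P([(278,163),(273,384),(567,398),(567,176)]),54);print("roof",r.round(1).tolist(),np.linalg.norm(r[0]-r[1]),np.linalg.norm(r[2]-r[3]))
b=ray("top",P([(588,168),(686,170),(686,402),(588,402)]),85);print("box",b.round(1).tolist(),np.linalg.norm(b[1]-b[2]),np.linalg.norm(b[0]-b[3]))
for a in (b[3]-b[0],b[2]-b[1],b[0]-b[1],b[3]-b[2],r[1]-r[0],r[0]-r[3],r[1]-r[2]):print(np.degrees(np.arctan2(a[1],a[0])).round(2),np.linalg.norm(a).round(1))
d=ray("top",P([(45,98),(275,168)]),50);print("door",d,np.linalg.norm(d[0]-d[1]))
print("fin",ray("top",P([(245,382)]),27))
t=cv2.imread("pics/top0.png");g=t.max(axis=2);print(g[195:295:4,272]);print(g[244,205:340:3])
for th in(60,75,90):
    m=(g<th).astype(np.uint8);m[:,:205]=0;m[:,335:]=0;m[:200]=0;m[290:]=0
    c=max(cv2.findContours(m,0,2)[0],key=cv2.contourArea);R=cv2.minAreaRect(ray("top",c.reshape(-1,2),22).astype(np.float32));print(th,R)
    print(ray("top",cv2.boxPoints(cv2.minAreaRect(c)),22).round(0).tolist())
E
```

```text
roof [[648.1, -151.2], [498.8, -145.5], [491.7, -339.4], [640.7, -344.7]] 149.4033694576285 149.122869038526
box [[640.9, -345.1], [640.1, -408.0], [489.4, -401.4], [488.7, -339.4]] 150.81270598734457 152.40242654409838
177.86 152.4
177.48 150.8
89.21 62.9
90.7 62.0
177.81 149.4
87.82 193.6
87.9 194.0
door [[ 692.4131938     6.09014497]
 [ 645.30779697 -150.11832182]] 163.1563774622128
fin [[ 500.6661907  -132.79781977]]
[152 152 156 156 154  88  47  53 102 156 167 167 116  30  32  29  44  54
  54  87 154 156 153 155 155]
[152 152 151 151 150 147  22  60 166 170 170 170 170 170 170 169 170 170
 169 170 170 167  43 169 171 171 170 170 170 170 170 170 170 171 170 169
  87  43  40 138 150 150 150 150 151]
60 ((567.9949951171875, 198.50401306152344), (111.16136932373047, 197.38037109375), 16.083595275878906)
[[594.0, 310.0], [649.0, 119.0], [541.0, 88.0], [487.0, 278.0]]
75 ((568.18603515625, 198.5350341796875), (111.94644165039062, 198.4521484375), 16.104095458984375)
[[594.0, 310.0], [649.0, 118.0], [541.0, 88.0], [487.0, 278.0]]
90 ((567.8936157226562, 198.34539794921875), (113.86784362792969, 199.62408447265625), 15.98182201385498)
[[594.0, 311.0], [650.0, 118.0], [540.0, 87.0], [486.0, 278.0]]
```

Poses worked out:
- **Warmer:** the mouth is at about (574,-135) and its axis points at -92.2°.
- **Tray:** the centre is at (568,198.5), heading -73.9°.
- **Door:** open about 1.83 rad.

I'll push with two spread fingers on the tray's rear edge, along an arc. First I'll move in behind it.

Emit:
move_arm(plan=[[[35.5,-29,0],[0,0,-6],0.7],[[35.5,-29,0],[0,0,-6],0.7],[[35.5,-29,0],[0,0,-6],0.7],[[35.5,-29,0],[0,0,-6],0.7],[[35.5,-29,0],[0,0,-6],0.7],[[35.5,-29,0],[0,0,-6],0.7],[[35.5,-29,0],[0,0,-6],0.7],[[35.5,-29,0],[0,0,-6],0.7],[[35.5,-29,0],[0,0,-6],0.7],[[35.5,-31,0],[0,0,-4.4],0.7]])

```text
clock: 1.35
eef_pos: [529.5, 333.5, 230.9]
tool_rot: [-3.141, -0.0, 1.849]
force: [0.2, 0.4, 1.0]
width: 59.6
gripper_force: 0.0
```

Emit:
move_arm(plan=[[[0,0,-40],[0,0,0],0.7],[[0,0,-40],[0,0,0],0.7],[[0,0,-40],[0,0,0],0.7],[[0,0,-40],[0,0,0],0.7],[[0,0,-40],[0,0,0],0.7],[[0,0,-15],[0,0,0],0.7],[[0,0,-8],[0,0,0],0.7],[[0,0,0],[0,0,0],0.7]])

```text
clock: 2.35
eef_pos: [529.3, 334.6, 8.9]
tool_rot: [3.141, -0.0, 1.852]
force: [-0.6, -0.6, -0.3]
width: 60.1
gripper_force: 0.0
```

```bash
python3 - <<'E'
from h import *
s=status.read_state();print(s["eef_pos"],s["tool_rot"],s["force"],s["width"])
a=cams.get_image("scene")[150:350,200:500];b=cams.get_image("top")[150:300,130:400]
a=cv2.resize(a,(600,400));b=cv2.resize(b,None,fx=1.4,fy=1.33);
v=np.zeros((600,600,3),np.uint8);v[:400]=a;v[400:,:b.shape[1]]=b[:200];cv2.imwrite("pics/p1.png",v)
E
```

```text
[529.34068305 334.59514153   8.89519505] [ 3.14064394e+00 -2.78845811e-04  1.85155187e+00] [-0.64293223 -0.57660066 -0.33959497] 60.08681577164799
```

View pics/p1.png

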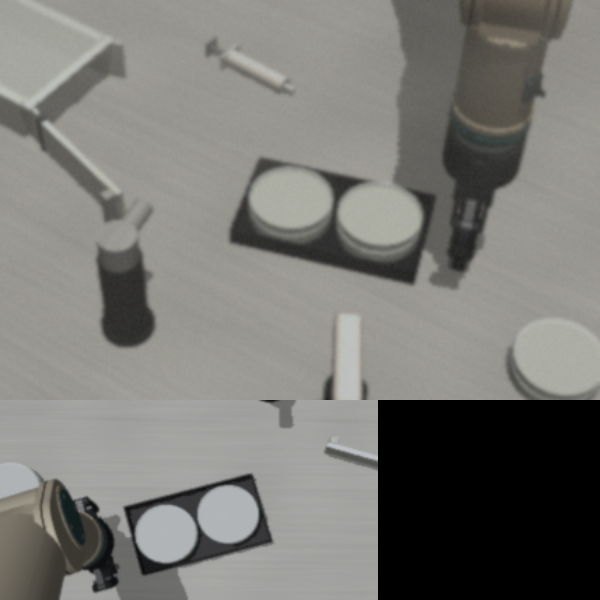

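Fingers are behind the tray's rear edge, centred, about 30 mm clear. Computing the arc increments.

```bash
cat >> h.py <<'E'
M=np.array([574.0,-134.9]);AX=np.radians(-92.15)
X=np.array([np.cos(AX),np.sin(AX)]);Y=np.array([-X[1],X[0]])
def towarm(p): d=np.asarray(p)-M; return np.array([d@X,d@Y])
def path(c,th,R,n1,s1,n2,D=111):
    "straight s1 in n1 rows, then arc radius R to AX in n2 rows"
    a=np.radians(th);u=lambda t:np.array([np.cos(t),np.sin(t)]);pts=[(c-D*u(a),a)]
    for i in range(n1): c=c+u(a)*s1/n1;pts.append((c-D*u(a),a))
    da=(AX-a)/n2
    for i in range(n2): c=c+u(a+da/2)*R*abs(da);a+=da;pts.append((c-D*u(a),a))
    for (p,t),(q,v) in zip(pts,pts[1:]): print((q-p).round(1),np.degrees(v-t).round(2))
    print("end centre warmer",towarm(c),"tcp",pts[-1][0])
E
python3 -c "
from h import *
print(towarm([568,198.5]))
path(np.array([568,198.5]),-73.9,300,2,11,14)"
```

```text
[-332.94020363  -18.50353499]
[ 1.5 -5.3] 0.0
[ 1.5 -5.3] 0.0
[ 4.3 -5.9] -1.3
[ 4.1 -6. ] -1.3
[ 4.  -6.1] -1.3
[ 3.8 -6.2] -1.3
[ 3.7 -6.3] -1.3
[ 3.6 -6.4] -1.3
[ 3.4 -6.4] -1.3
[ 3.3 -6.5] -1.3
[ 3.1 -6.6] -1.3
[ 3.  -6.6] -1.3
[ 2.8 -6.7] -1.3
[ 2.7 -6.8] -1.3
[ 2.5 -6.8] -1.3
[ 2.3 -6.9] -1.3
end centre warmer [-2.28542345e+02  3.18544924e-02] tcp [586.77002567 204.40212419]
```

Emit:
move_arm(plan=[[[2.2,-7.7,-4],[0,0,0],0.7],[[2.2,-7.7,0],[0,0,0],0.7],[[2.0,-7,0],[0,0,0],0.7],[[1.5,-5.3,0],[0,0,0],0.7],[[1.5,-5.3,0],[0,0,0],0.7],[[1.5,-5.3,0],[0,0,0],0.7],[[0,0,0],[0,0,0],0.7]])

```text
clock: 3.32
eef_pos: [540.1, 295.6, 4.4]
tool_rot: [3.141, 0.0, 1.851]
force: [-0.3, 1.9, 0.7]
width: 59.6
gripper_force: 0.7
```

```bash
cat >> h.py <<'E'
def meas(show=True):
    "tray pose from the dish lids and dark rim in the top view"
    im=cams.get_image("top");g=im.max(axis=2)
    m=(g<75).astype(np.uint8);m[:200]=0;m[300:]=0;m[:,450:]=0
    return im,g
E
python3 - <<'E'
from h import *
s=status.read_state();print(s["eef_pos"],s["tool_rot"],s["force"])
im=cams.get_image("top");cv2.imwrite("pics/t2.png",im)
im2=cams.get_image("scene");cv2.imwrite("pics/s2.png",im2)
cv2.imwrite("pics/t2c.png",cv2.resize(im[150:300,130:400],None,fx=2.9,fy=2.9))
E
```

```text
[540.05225776 295.56752889   4.44171329] [3.14129657e+00 2.36468414e-04 1.85123076e+00] [-0.32606488  1.86571322  0.72431377]
```

View pics/t2c.png

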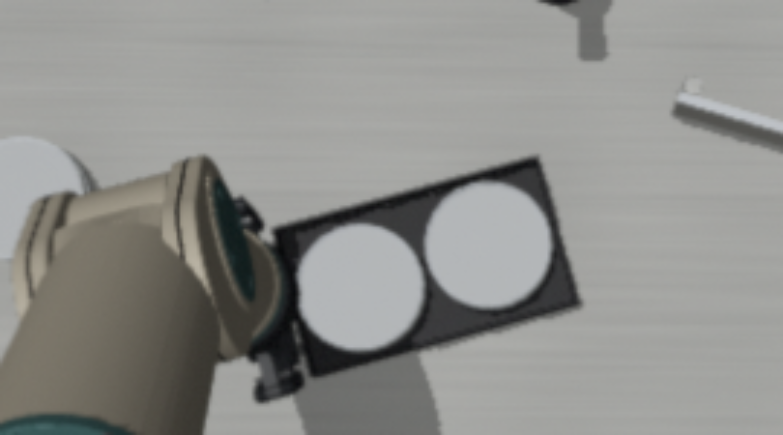

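The fingers touch the rear edge and the tray has moved a few mm with the dishes in place. I'll run the arc, then measure.

Emit:
move_arm(plan=[[[4.2,-5.9,0],[0,0,-1.3],0.7],[[4.1,-6,0],[0,0,-1.3],0.7],[[4,-6.1,0],[0,0,-1.3],0.7],[[3.8,-6.2,0],[0,0,-1.3],0.7],[[3.7,-6.3,0],[0,0,-1.3],0.7],[[3.6,-6.4,0],[0,0,-1.3],0.7],[[3.4,-6.4,0],[0,0,-1.3],0.7],[[0,0,0],[0,0,0],0.7]])

```text
clock: 4.42
eef_pos: [567.1, 250.7, 4.2]
tool_rot: [3.141, 0.002, 1.691]
force: [0.0, 0.9, 0.6]
width: 59.8
gripper_force: 0.1
```

```bash
cat >> h.py <<'E'
def track(im,c,th,lo=-60):
    "tray centre and heading from the side and front edges of the black tray, near a guess"
    g=im.max(axis=2);v,u=np.nonzero(g<78);p=ray("top",np.c_[u,v],22)
    for _ in range(3):
        h=np.array([np.cos(np.radians(th)),np.sin(np.radians(th))]);w=np.array([-h[1],h[0]])
        a=(p-c)@h;b=(p-c)@w;k=(a>lo)&(a<115)&(abs(b)<68);a,b=a[k],b[k]
        bins=np.arange(lo,80,4.);hi=[];lw=[]
        for s in bins:
            q=b[(a>=s)&(a<s+4)]
            if len(q)>3: hi.append((s+2,q.max()));lw.append((s+2,q.min()))
        hi,lw=np.array(hi),np.array(lw)
        def fit(q):
            f=cv2.fitLine(q.astype(np.float32),cv2.DIST_HUBER,0,.01,.01).ravel();m=f[1]/f[0];return m,f[3]-m*f[2]
        f1,f2=fit(hi),fit(lw);fr=np.percentile([a[(b>s)&(b<s+4)].max() for s in np.arange(-44,40,4.) if ((b>s)&(b<s+4)).any()],50)+1
        off=(f1[1]+f2[1])/2;dth=np.degrees(np.arctan((f1[0]+f2[0])/2))
        c=c+h*(fr-100)+w*off;th+=dth
    print("centre",c.round(1),"th",round(th,2),"width",round(f1[1]-f2[1],1),"slopes",np.degrees([f1[0],f2[0]]).round(2),"warmer",towarm(c).round(1),"dang",round(th-np.degrees(AX),2))
    return c,th
E
python3 - <<'E'
from h import *
track(cv2.imread("pics/top0.png"),np.array([568,198.5]),-73.9)
track(cv2.imread("pics/t2.png"),np.array([570,188]),-73.9)
s=status.read_state();print(s["eef_pos"],s["tool_rot"],s["force"])
im=cams.get_image("top");c,t=track(im,np.array([585,140.]),-83)
print(np.degrees(s["tool_rot"][2])-180,(c-s["eef_pos"][:2])@np.array([np.cos(np.radians(t)),np.sin(np.radians(t))]))
E
```

```text
centre [568.1 198.8] th -73.85 width 111.0 slopes [ 0.03 -0.03] warmer [-333.2  -18.4] dang 18.3
centre [571.1 187.9] th -73.87 width 110.5 slopes [ 0.06 -0.07] warmer [-322.5  -15. ] dang 18.28
[567.12637214 250.73461156   4.210701  ] [3.14149176e+00 1.77479131e-03 1.69059417e+00] [0.00305775 0.93490394 0.5768224 ]
centre [581. 140.] th -83.26 width 110.0 slopes [0.01 0.05] warmer [-275.    -3.3] dang 8.89
-83.13608925307233 111.5534342623821
```

Tracking is accurate. Continuing the arc.

```bash
python3 -c "
from h import *
path(np.array([581,140.]),-83.26,275,0,0,7,111.5)"
```

```text
[ 3.1 -5.8] -1.27
[ 3.  -5.9] -1.27
[ 2.8 -5.9] -1.27
[ 2.7 -6. ] -1.27
[ 2.6 -6.1] -1.27
[ 2.4 -6.1] -1.27
[ 2.3 -6.2] -1.27
end centre warmer [-2.32470284e+02 -1.43306814e-02] tcp [586.88999055 208.82867846]
```

Emit:
move_arm(plan=[[[3.1,-5.8,0],[0,0,-1.3],0.7],[[3,-5.9,0],[0,0,-1.3],0.7],[[2.8,-5.9,0],[0,0,-1.3],0.7],[[2.7,-6,0],[0,0,-1.3],0.7],[[2.6,-6.1,0],[0,0,-1.3],0.7],[[2.4,-6.1,0],[0,0,-1.3],0.7],[[2.3,-6.2,0],[0,0,-1.3],0.7],[[-0.3,-8,0],[0,0,0],0.7],[[-0.3,-8,0],[0,0,0],0.7],[[0,0,0],[0,0,0],0.7]])

```text
clock: 5.72
eef_pos: [584.8, 192.9, 4.4]
tool_rot: [-3.141, 0.001, 1.532]
force: [0.4, 0.6, 0.0]
width: 60.0
gripper_force: 0.0
```

```bash
python3 - <<'E'
from h import *
s=status.read_state();print(s["eef_pos"],np.degrees(s["tool_rot"][2])-180,s["force"])
im=cams.get_image("top");c,t=track(im,np.array([581,82.]),-92)
E
```

```text
[584.79428975 192.90407376   4.39720872] -92.2081470732522 [0.42050128 0.57716404 0.03064076]
centre [581.9  81.4] th -92.33 width 109.4 slopes [ 0.06 -0.06] warmer [-2.165e+02 -2.000e-01] dang -0.18
```

Aligned to within 0.2°, on the centreline. Pushing straight.

Emit:
move_arm(plan=[[[-0.3,-8,0],[0,0,0],0.7],[[-0.4,-10,0],[0,0,0],0.7],[[-0.4,-10,0],[0,0,0],0.7],[[-0.4,-10,0],[0,0,0],0.7],[[-0.4,-10,0],[0,0,0],0.7],[[-0.4,-10,0],[0,0,0],0.7],[[-0.4,-10,0],[0,0,0],0.7],[[-0.4,-10,0],[0,0,0],0.7],[[-0.3,-8,0],[0,0,0],0.7],[[0,0,0],[0,0,0],0.7]])

```text
clock: 7.02
eef_pos: [581.4, 106.8, 4.3]
tool_rot: [-3.142, 0.001, 1.532]
force: [1.1, 0.5, -0.4]
width: 60.2
gripper_force: 0.0
```

```bash
python3 - <<'E'
from h import *
s=status.read_state();print(s["eef_pos"],np.degrees(s["tool_rot"][2])-180,s["force"])
im=cams.get_image("top");c,t=track(im,np.array([577,-4.]),-92)
cv2.imwrite("pics/t3.png",im);cv2.imwrite("pics/t3c.png",cv2.resize(im[150:300,300:500],None,fx=4,fy=4))
E
```

```text
[581.40303026 106.76721023   4.31019817] -92.2098229361053 [ 1.09633365  0.50687534 -0.44214877]
centre [578.6  -4.1] th -92.1 width 109.7 slopes [ 0.04 -0.04] warmer [-130.9   -0.3] dang 0.05
```

View pics/t3c.png

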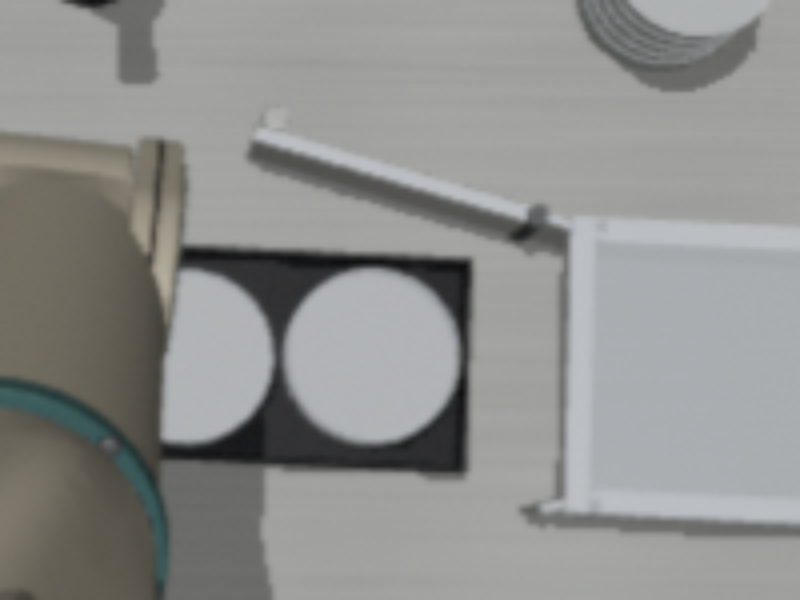

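The tray is square to the mouth with its front about 30 mm away. Continuing in.

Emit:
move_arm(plan=[[[-0.3,-8,0],[0,0,0],0.7],[[-0.4,-10,0],[0,0,0],0.7],[[-0.4,-10,0],[0,0,0],0.7],[[-0.4,-10,0],[0,0,0],0.7],[[-0.4,-10,0],[0,0,0],0.7],[[-0.4,-10,0],[0,0,0],0.7],[[-0.4,-10,0],[0,0,0],0.7],[[-0.4,-10,0],[0,0,0],0.7],[[-0.4,-10,0],[0,0,0],0.7],[[0,0,0],[0,0,0],0.7]])

```text
clock: 8.32
eef_pos: [578.1, 18.8, 4.5]
tool_rot: [3.141, 0.001, 1.532]
force: [-0.2, -0.3, -1.0]
width: 59.7
gripper_force: 0.0
```

```bash
python3 - <<'E'
from h import *
s=status.read_state();print(s["eef_pos"],towarm(s["eef_pos"][:2]),np.degrees(s["tool_rot"][2])-180,s["force"])
im=cams.get_image("top");cv2.imwrite("pics/t4.png",im);cv2.imwrite("pics/t4c.png",cv2.resize(im[180:300,380:600],None,fx=3.6,fy=3.6)[:, :790])
E
```

```text
[578.06623871  18.80152422   4.49998773] [-153.7458719   -1.7028553] -92.22952107075835 [-0.24848303 -0.31687967 -0.98265685]
```

View pics/t4c.png

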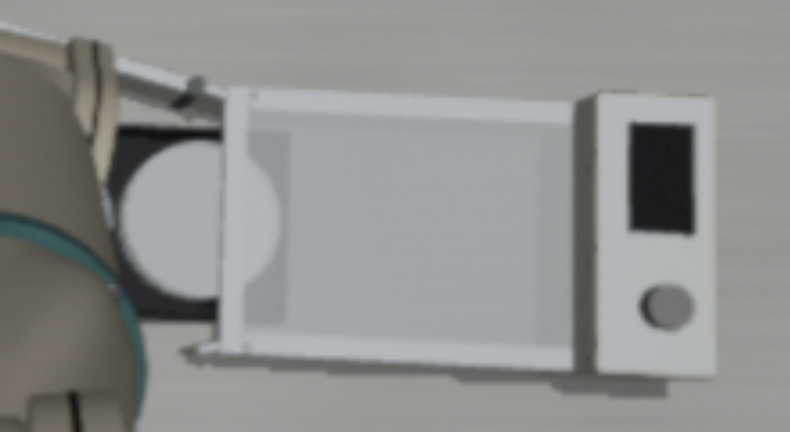

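The tray's front is under the roof (crop column ~288) and centred. The TCP has about 148 mm left.

Emit:
move_arm(plan=[[[-0.3,-8,0],[0,0,0],0.7],[[-0.5,-14,0],[0,0,0],0.7],[[-0.5,-14,0],[0,0,0],0.7],[[-0.5,-14,0],[0,0,0],0.7],[[-0.5,-14,0],[0,0,0],0.7],[[-0.5,-14,0],[0,0,0],0.7],[[-0.5,-14,0],[0,0,0],0.7],[[-0.5,-14,0],[0,0,0],0.7],[[-0.4,-9,0],[0,0,0],0.7],[[0,0,0],[0,0,0],0.7]])

```text
clock: 9.62
eef_pos: [573.5, -96.6, 4.2]
tool_rot: [3.141, 0.002, 1.532]
force: [0.2, -0.2, -0.9]
width: 59.8
gripper_force: 0.0
```

Emit:
move_arm(plan=[[[-0.2,-5,0],[0,0,0],0.7],[[-0.2,-5,0],[0,0,0],0.7],[[-0.2,-5,0],[0,0,0],0.7],[[-0.1,-3,0],[0,0,0],0.7],[[-0.1,-3,0],[0,0,0],0.7],[[0,0,0],[0,0,0],0.7]])

```text
clock: 10.38
eef_pos: [572.9, -116.2, 4.3]
tool_rot: [3.141, 0.001, 1.533]
force: [-0.5, 0.5, 0.6]
width: 60.1
gripper_force: 0.1
```

```bash
python3 - <<'E'
from h import *
s=status.read_state();print(s["eef_pos"],towarm(s["eef_pos"][:2]),np.degrees(s["tool_rot"][2])-180,s["force"])
im=cams.get_image("top");cv2.imwrite("pics/t5.png",im)
sc=cams.get_image("scene");cv2.imwrite("pics/s5.png",sc)
v=np.zeros((600,800,3),np.uint8);a=cv2.resize(im[190:300,420:600],None,fx=3,fy=3);v[:a.shape[0],:a.shape[1]]=a
b=cv2.resize(sc[110:240,120:300],None,fx=2,fy=2);v[330:590,:360]=b;cv2.imwrite("pics/p5.png",v)
E
```

```text
[ 572.87825828 -116.23280541    4.31992017] [-18.61197054  -1.82126629] -92.15877279948955 [-0.49659653  0.47521563  0.62397673]
```

View pics/p5.png

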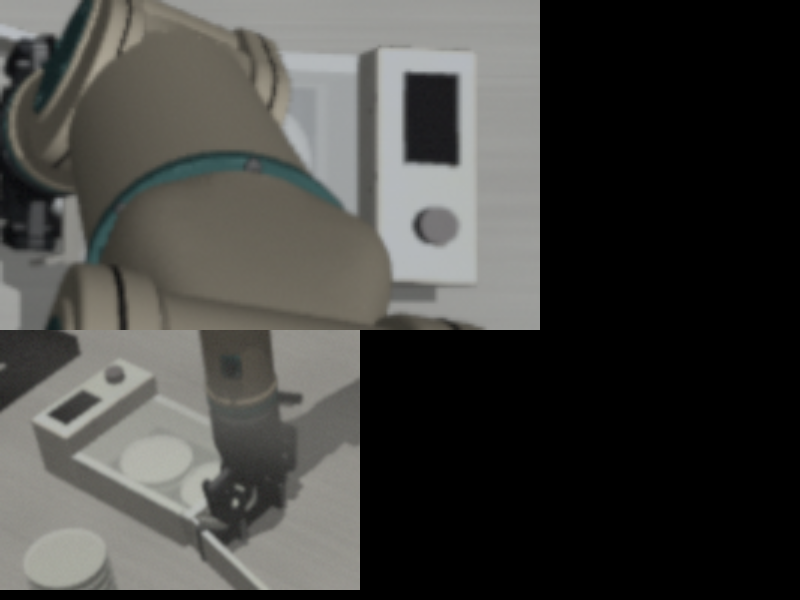

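The tray is nearly home and the gripper clears the roof. Creeping the last 13 mm while watching the force.

Emit:
move_arm(plan=[[[-0.1,-3,0],[0,0,0],0.7],[[-0.1,-3,0],[0,0,0],0.7],[[-0.1,-3,0],[0,0,0],0.7],[[0,-1,0],[0,0,0],0.7],[[0,0,0],[0,0,0],0.7]])

```text
clock: 11.1
eef_pos: [572.8, -125.3, 4.4]
tool_rot: [3.141, -0.0, 1.534]
force: [0.8, 3.9, 2.8]
width: 60.0
gripper_force: 1.8
```

Emit:
move_arm(plan=[[[0,-1.5,0],[0,0,0],0.7],[[0,0,0],[0,0,0],0.7]])

```text
clock: 11.35
eef_pos: [572.8, -126.4, 4.5]
tool_rot: [3.141, -0.0, 1.534]
force: [0.1, 5.3, 3.9]
width: 60.1
gripper_force: 2.4
```

Emit:
move_arm(plan=[[[0,-1.5,0],[0,0,0],0.7],[[0,0,0],[0,0,0],0.7]])

```text
clock: 11.6
eef_pos: [572.8, -127.9, 4.4]
tool_rot: [3.141, -0.0, 1.534]
force: [0.5, 4.7, 3.2]
width: 59.7
gripper_force: 2.5
```

Emit:
move_arm(plan=[[[0,-1.5,0],[0,0,0],0.7],[[0,0,0],[0,0,0],0.7]])

```text
clock: 11.85
eef_pos: [572.7, -129.4, 4.4]
tool_rot: [3.142, -0.0, 1.534]
force: [0.9, 5.5, 3.8]
width: 59.8
gripper_force: 2.5
```

Emit:
move_arm(plan=[[[0,-1.5,0],[0,0,0],0.7],[[0,0,0],[0,0,0],0.7]])

```text
clock: 12.1
eef_pos: [572.7, -130.2, 4.4]
tool_rot: [-3.141, -0.001, 1.534]
force: [0.0, 6.6, 3.6]
width: 59.8
gripper_force: 3.1
```

Emit:
move_arm(plan=[[[0,-1.5,0],[0,0,0],0.7],[[0,0,0],[0,0,0],0.7]])

```text
clock: 12.35
eef_pos: [572.7, -130.2, 4.4]
tool_rot: [-3.141, -0.003, 1.535]
force: [-0.7, 8.9, 4.7]
width: 59.9
gripper_force: 4.4
```

Emit:
move_arm(plan=[[[0,-1.5,0],[0,0,0],0.7],[[0,0,0],[0,0,0],0.7]])

```text
clock: 12.6
eef_pos: [572.7, -130.2, 4.4]
tool_rot: [-3.14, -0.005, 1.536]
force: [0.9, 11.5, 6.6]
width: 59.2
gripper_force: 5.7
```

The tray hit a hard stop at TCP x_w ≈ -4.7, which matches fully home (expected -5.5). Backing off and lifting.

Emit:
move_arm(plan=[[[0,6,0],[0,0,0],0.7],[[0,10,0],[0,0,0],0.7],[[0,25,0],[0,0,0],0.7],[[0,40,5],[0,0,0],0.6],[[0,0,45],[0,0,0],0.3],[[0,0,60],[0,0,0],0],[[40,0,0],[0,0,-5],0],[[50,0,0],[0,0,-5],0],[[50,0,0],[0,0,-5],0],[[23,0,0],[0,0,0],0]])

```text
clock: 13.85
eef_pos: [737.9, -53.6, 113.8]
tool_rot: [3.14, 0.002, 1.272]
force: [-0.3, -0.3, 0.6]
width: -0.1
gripper_force: 0.0
```

```bash
python3 - <<'E'
from h import *
s=status.read_state();print(s["eef_pos"],np.degrees(s["tool_rot"][2]),s["force"],s["width"],s["qpos"])
im=cams.get_image("top");cv2.imwrite("pics/t6.png",im)
sc=cams.get_image("scene");cv2.imwrite("pics/s6.png",sc)
t0=cv2.imread("pics/top0.png")
print("torch~",ray("top",[(322,140)],0),"stack",ray("top",[(474,138)],75))
H=M-4*X+75*Y;print("H",H)
def tcp(phi,r=110,k=19):
    a=np.radians(phi);return H+r*np.array([np.cos(a),np.sin(a)])+k*np.array([np.sin(a),-np.cos(a)])
print("standoff",tcp(72.8,k=55),"contact",tcp(72.8))
end=np.degrees(AX)+270
ph=np.linspace(72.8,end,22);p=np.array([tcp(f) for f in ph]);print(ph[1]-ph[0],end);print(np.diff(p,axis=0).round(1).tolist());print(p[[0,-1]])
v=np.zeros((600,800,3),np.uint8);a=cv2.resize(im[170:300,340:600],None,fx=2.5,fy=2.5);v[:a.shape[0],:a.shape[1]]=a
b=cv2.resize(sc[110:240,120:300],None,fx=2,fy=2);v[330:590,:360]=b;cv2.imwrite("pics/p6.png",v)
E
```

```text
[737.86115883 -53.6410556  113.79510906] 72.86336747262223 [-0.33994608 -0.31373821  0.5777911 ] -0.10327041795234605 [-0.13399008  0.90821446  0.33999565  1.33313494 -0.32599269  0.95305488
 -0.02591983]
torch~ [[795.64464082  94.39430297]] stack [[ 779.37692784 -211.45815104]]
H [ 649.09726576 -133.71649885]
standoff [734.16546118 -44.89982177] contact [699.77544015 -34.25433196]
5.002380952380946 177.85
[[-8.9, 4.0], [-9.2, 3.3], [-9.4, 2.4], [-9.6, 1.6], [-9.7, 0.8], [-9.7, -0.1], [-9.7, -0.9], [-9.6, -1.8], [-9.4, -2.6], [-9.1, -3.4], [-8.8, -4.2], [-8.4, -4.9], [-7.9, -5.7], [-7.4, -6.3], [-6.8, -7.0], [-6.2, -7.5], [-5.5, -8.0], [-4.8, -8.5], [-4.0, -8.9], [-3.2, -9.2], [-2.4, -9.4]]
[[ 699.77544015  -34.25433196]
 [ 539.88750154 -110.60313912]]
```

View pics/p6.png

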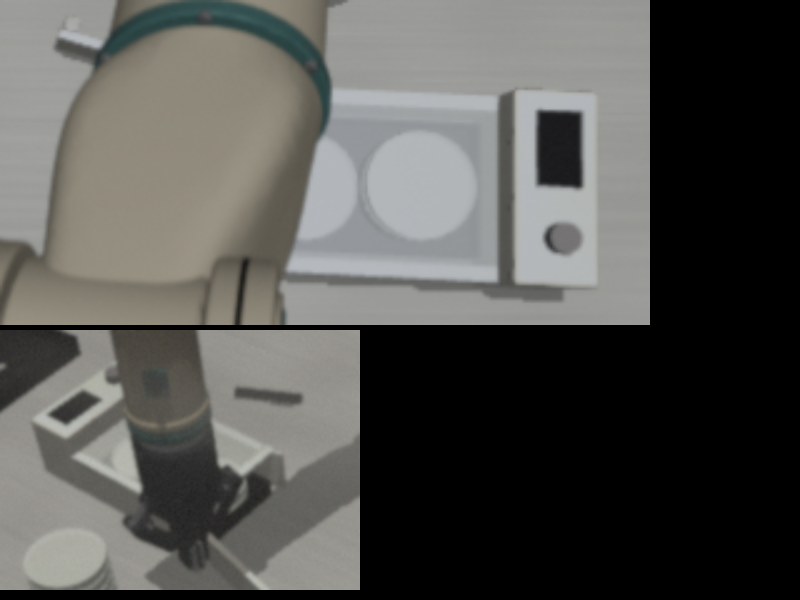

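Dishes and tray show under the clear roof, with the tray front at crop column ~480. I'll check its depth while lowering outside the door.

```bash
python3 - <<'E'
from h import *
im=cv2.imread("pics/t6.png").max(axis=2).astype(int);e=cv2.imread("pics/top0.png").max(axis=2).astype(int)
for r in(222,228,264,270):print(r,im[r,518:544].tolist(),e[r,518:544].tolist())
for c in (528,530,532,534): print(c,towarm(ray("top",[(c,244)],22)[0]).round(1),towarm(ray("top",[(c,244)],0)[0]).round(1))
E
```

```text
222 [153, 153, 152, 152, 152, 152, 152, 152, 152, 150, 150, 150, 151, 153, 157, 161, 161, 161, 161, 160, 149, 107, 85, 83, 83, 83] [163, 163, 164, 162, 162, 161, 162, 162, 162, 162, 161, 158, 156, 155, 155, 156, 156, 155, 155, 154, 144, 104, 81, 80, 81, 81]
228 [183, 182, 180, 178, 175, 167, 156, 152, 151, 151, 150, 150, 151, 154, 157, 161, 161, 160, 160, 159, 149, 108, 86, 84, 83, 82] [163, 163, 163, 163, 163, 162, 163, 162, 162, 162, 160, 157, 156, 155, 155, 155, 155, 155, 155, 154, 145, 104, 83, 79, 80, 78]
264 [155, 153, 154, 154, 154, 153, 154, 153, 153, 152, 151, 151, 152, 155, 158, 160, 160, 160, 160, 159, 150, 107, 85, 82, 82, 83] [163, 163, 164, 163, 163, 163, 163, 162, 163, 163, 161, 157, 156, 155, 155, 154, 155, 154, 154, 154, 144, 103, 79, 78, 77, 80]
270 [153, 153, 153, 153, 153, 154, 154, 153, 153, 152, 151, 151, 152, 155, 157, 159, 160, 160, 160, 160, 150, 108, 85, 83, 81, 81] [163, 163, 163, 162, 163, 162, 162, 162, 162, 162, 161, 157, 157, 156, 156, 154, 154, 155, 155, 154, 145, 104, 82, 79, 78, 78]
528 [199.1   4.6] [208.   7.]
530 [203.2   4.8] [212.2   7.2]
532 [207.3   5. ] [216.4   7.4]
534 [211.4   5.2] [220.5   7.6]
```

Emit:
move_arm(plan=[[[0,7,-40],[0,0,0],0],[[0,0,-40],[0,0,0],0],[[0,0,-10],[0,0,0],0],[[0,0,0],[0,0,0],0]])

```text
clock: 14.45
eef_pos: [735.1, -47.0, 24.4]
tool_rot: [-3.141, 0.001, 1.271]
force: [0.3, -0.5, 1.4]
width: 0.1
gripper_force: 0.0
```

Front rim lies at x_w ≈ 206, which is home. I'll clear the view briefly to confirm the rear edge.

Emit:
move_arm(plan=[[[0,0,55],[0,0,0],0],[[-20,0,55],[0,0,0],0],[[-40,30,30],[0,0,0],0],[[-40,40,0],[0,0,0],0],[[0,55,0],[0,0,0],0],[[0,55,0],[0,0,0],0],[[0,55,0],[0,0,0],0],[[0,0,0],[0,0,0],0]])

```text
clock: 15.45
eef_pos: [635.5, 196.6, 166.3]
tool_rot: [3.141, -0.006, 1.281]
force: [0.4, -1.4, 0.2]
width: 0.0
gripper_force: 0.0
```

```bash
python3 - <<'E'
from h import *
s=status.read_state();print(s["eef_pos"])
im=cams.get_image("top");cv2.imwrite("pics/t7.png",im);sc=cams.get_image("scene");cv2.imwrite("pics/s7.png",sc)
v=np.zeros((600,800,3),np.uint8);a=cv2.resize(im[190:300,360:600],None,fx=3.3,fy=3,interpolation=cv2.INTER_CUBIC)[:, :800];v[:330,:a.shape[1]]=a
b=cv2.resize(sc[120:210,120:290],None,fx=3,fy=3);v[330:600,:510]=b;cv2.imwrite("pics/p7.png",v)
g=im.max(axis=2)
for r in(235,240,245,250,255):print(r,g[r,425:450].tolist())
for c in (434,436,438,440,442):print(c,towarm(ray("top",[(c,245)],22)[0]).round(1))
E
```

```text
[635.4504884  196.59242551 166.27829224]
235 [163, 163, 163, 164, 163, 164, 161, 140, 84, 30, 34, 43, 41, 58, 90, 116, 139, 172, 194, 196, 196, 196, 195, 194, 193]
240 [160, 160, 161, 160, 160, 160, 158, 137, 81, 27, 35, 55, 70, 106, 139, 152, 157, 174, 194, 196, 196, 196, 195, 193, 192]
245 [161, 160, 160, 161, 161, 160, 158, 130, 54, 16, 29, 57, 83, 113, 144, 153, 157, 183, 195, 196, 196, 196, 195, 193, 193]
250 [161, 160, 160, 160, 160, 160, 158, 130, 55, 17, 24, 40, 59, 89, 114, 121, 144, 182, 195, 196, 196, 196, 195, 194, 193]
255 [163, 162, 163, 163, 162, 163, 160, 131, 50, 18, 24, 36, 41, 46, 58, 87, 154, 193, 196, 196, 196, 196, 195, 192, 193]
434 [ 5.7 -6.6]
436 [ 9.9 -6.4]
438 [14.  -6.2]
440 [18.1 -6. ]
442 [22.3 -5.8]
```

View pics/p7.png

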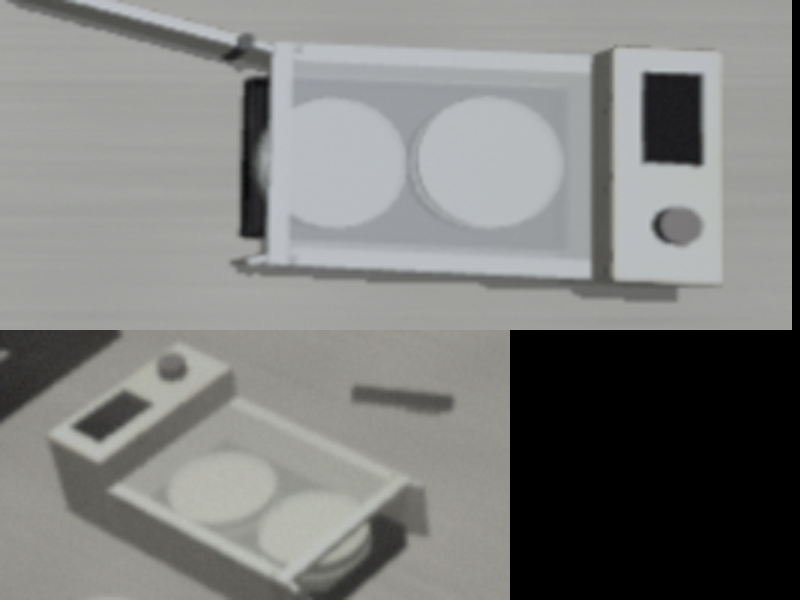

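Tray rear edge is about 5 mm inside the mouth, square, with both stacks intact, so it is home. Returning to close the door.

Emit:
move_arm(plan=[[[0,-55,0],[0,0,0],0],[[0,-55,0],[0,0,0],0],[[0,-55,0],[0,0,0],0],[[40,-40,0],[0,0,0],0],[[40,-30,-30],[0,0,0],0],[[20,0,-55],[0,0,0],0],[[0,0,-55],[0,0,0],0],[[0,0,0],[0,0,0],0]])

```text
clock: 16.55
eef_pos: [731.2, -48.6, 20.2]
tool_rot: [-3.132, 0.003, 1.269]
force: [-0.6, 0.5, 0.5]
width: -0.1
gripper_force: 0.0
```

Emit:
move_arm(plan=[[[-14,5,0],[0,0,0],0],[[-14,5,0],[0,0,0],0],[[-8,3,0],[0,0,0],0],[[-8.9,4,0],[0,0,5],0],[[-9.2,3.3,0],[0,0,5],0],[[-9.4,2.4,0],[0,0,5],0],[[-9.6,1.6,0],[0,0,5],0],[[-9.7,0.8,0],[0,0,5],0],[[-9.7,-0.1,0],[0,0,5],0]])

```text
clock: 17.68
eef_pos: [644.9, -22.0, 27.0]
tool_rot: [3.137, 0.002, 1.798]
force: [0.1, 0.1, 0.1]
width: 0.2
gripper_force: 0.3
```

Emit:
move_arm(plan=[[[-9.7,-0.9,0],[0,0,5],0],[[-9.6,-1.8,0],[0,0,5],0],[[-9.4,-2.6,0],[0,0,5],0],[[-9.1,-3.4,0],[0,0,5],0],[[-8.8,-4.2,0],[0,0,5],0],[[-8.4,-4.9,0],[0,0,5],0],[[-7.9,-5.7,0],[0,0,5],0],[[-7.4,-6.3,0],[0,0,5],0],[[-6.8,-7,0],[0,0,5],0],[[0,0,0],[0,0,0],0]])

```text
clock: 18.92
eef_pos: [566.9, -60.2, 26.1]
tool_rot: [-3.142, 0.003, 2.578]
force: [-0.0, 0.8, -0.3]
width: -0.4
gripper_force: 0.0
```

```bash
python3 - <<'E'
from h import *
s=status.read_state();p=s["eef_pos"];print(p,np.degrees(s["tool_rot"][2]),s["force"],towarm(p[:2]))
sc=cams.get_image("scene");cv2.imwrite("pics/p8.png",cv2.resize(sc[110:310,120:360],None,fx=2.5,fy=2.5))
E
```

```text
[566.88645903 -60.1669576   26.09213635] 147.69502824941395 [-0.04231486  0.84410765 -0.28902992] [-74.41356301  -9.91220116]
```

View pics/p8.png

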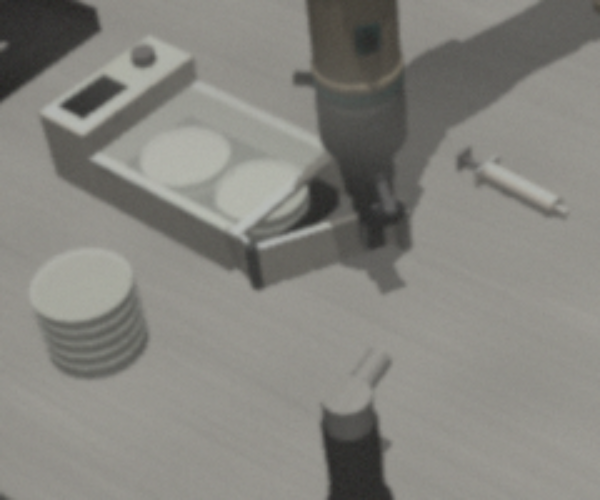

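The door is following, about 30° from shut, and the bystanders haven't moved. Finishing the swing.

Emit:
move_arm(plan=[[[-6.2,-7.5,0],[0,0,5],0],[[-5.5,-8,0],[0,0,5],0],[[-4.8,-8.5,0],[0,0,5],0],[[-4,-8.9,0],[0,0,5],0],[[-3.2,-9.2,0],[0,0,5],0],[[-1.2,-5,0],[0,0,5],0],[[0,0,0],[0,0,0],0]])

```text
clock: 19.85
eef_pos: [541.9, -105.9, 24.9]
tool_rot: [-3.141, 0.001, 3.102]
force: [-0.5, -0.1, -1.0]
width: -0.4
gripper_force: 0.0
```

Emit:
move_arm(plan=[[[0,-2,0],[0,0,0],0],[[0,-2,0],[0,0,0],0],[[0,0,0],[0,0,0],0]])

```text
clock: 20.23
eef_pos: [541.4, -109.1, 24.4]
tool_rot: [-3.141, 0.0, 3.104]
force: [0.2, 0.3, -0.2]
width: 0.1
gripper_force: 0.0
```

Emit:
move_arm(plan=[[[0,-2,0],[0,0,0],0],[[0,0,0],[0,0,0],0]])

```text
clock: 20.48
eef_pos: [541.1, -111.4, 24.3]
tool_rot: [-3.141, -0.0, 3.104]
force: [-0.3, -0.3, -0.1]
width: 0.0
gripper_force: 0.0
```

Emit:
move_arm(plan=[[[0,-2,0],[0,0,0],0],[[0,-1,0],[0,0,0],0],[[0,0,0],[0,0,0],0]])

```text
clock: 20.85
eef_pos: [541.0, -112.3, 24.3]
tool_rot: [3.139, -0.0, 3.106]
force: [0.5, 4.6, 1.7]
width: 0.1
gripper_force: 2.6
```

Emit:
move_arm(plan=[[[0,-2,0],[0,0,0],0],[[0,0,0],[0,0,0],0]])

```text
clock: 21.1
eef_pos: [541.0, -112.3, 24.3]
tool_rot: [3.137, -0.001, 3.107]
force: [-1.6, 9.5, 2.1]
width: -0.0
gripper_force: 4.4
```

Emit:
move_arm(plan=[[[0,-2,0],[0,0,0],0],[[0,0,0],[0,0,0],0]])

```text
clock: 21.35
eef_pos: [541.0, -112.4, 24.3]
tool_rot: [3.135, -0.001, 3.109]
force: [-0.2, 13.9, 2.5]
width: 0.0
gripper_force: 6.2
```

Firm stop where the shut door was predicted. Backing off and verifying.

Emit:
move_arm(plan=[[[0,8,0],[0,0,0],0],[[0,20,0],[0,0,0],0],[[0,50,0],[0,0,0],0],[[0,30,40],[0,0,0],0],[[0,40,40],[0,0,0],0],[[0,55,20],[0,0,0],0],[[0,60,0],[0,0,0],0],[[0,40,0],[0,0,0],0],[[0,0,0],[0,0,0],0]])

```text
clock: 22.48
eef_pos: [540.9, 189.1, 124.5]
tool_rot: [3.139, 0.001, 3.111]
force: [0.2, -0.2, 0.3]
width: 0.2
gripper_force: 0.0
```

```bash
python3 - <<'E'
from h import *
im=cams.get_image("top");sc=cams.get_image("scene")
v=np.zeros((600,800,3),np.uint8);a=cv2.resize(im[100:360,300:600],None,fx=1.3,fy=1.3);v[:a.shape[0],:a.shape[1]]=a
a=cv2.resize(im[190:300,420:550],None,fx=3,fy=3);v[:330,395:785]=a
b=cv2.resize(sc[110:220,120:300],None,fx=2.2,fy=2.2);v[345:587,:396]=b
b=cv2.resize(sc[150:330,140:500],None,fx=1.1,fy=1.1);v[345:543,400:796]=b
cv2.imwrite("pics/p9.png",v)
E
```

```text
(no output)
```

View pics/p9.png

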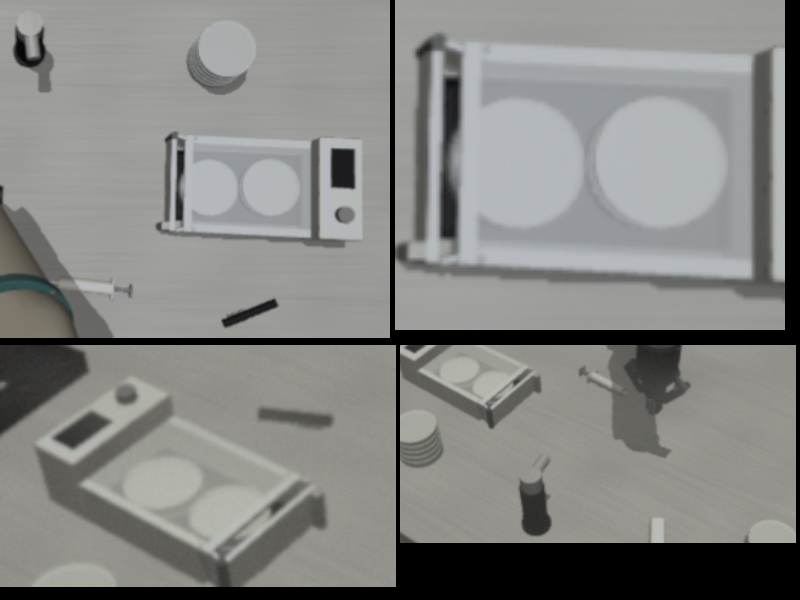

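The door is shut and parallel to the mouth. The tray and both stacks are inside, and the bystanders are where they were. Handing in.

```bash
python3 -c "
from cell import ctrl
print(ctrl.finish_job())"
```

```text
the job is handed in; nothing more can be done
None
```

The tray is fully home in the warmer against the back stop with both dish stacks intact, the door is shut, the torch, syringe, marker and loose stacks look unmoved in the pictures, and the job was handed in at about 23 s; no verdict came back.

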